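# Slide open the blue key case on the dressing table

### The job

The key of the safe is kept in the blue plastic case. Press the case's red release tab down and, keeping it down, slide the blue cover along its rails until the case is fully open, then let go. Leave the white case shut and do not knock over the amber glass jar.

Things in the scene. Friction and masses are not known exactly. Their poses are not given: they have to be found in the camera images.
- blue_tab_pad (a point): Centre of the flat top (36 mm along x, 44 mm wide) of the blue case's red release tab, 65 mm above the table; moves with the tab. x: level, the way the cover opens (away from the robot, +-20 deg); z up. A ridge 7 mm high crosses the tab 18 to 26 mm past this point along x, to push against. Sprung: 2.5 N to start, 6.5 N at full travel, 8 mm down; pressed over 4 mm (aim for 6) it frees the cover.
- blue_cover (a joint): Slide of the blue case's cover, m: 0 shut and latched, 0.090 open at its stop; friction 1.5 N, stays where left. Keep the tab down for at least the first 20 mm. Case: 180 x 96 mm, 56 mm high, fixed, its centre 54 mm past the tab point along x when shut. Cover's top face 51 mm above the table, the tab's 14 mm higher; opening, the cover runs out over the case's far end by up to 90 mm.
- white_cover (a joint): Slide of the like cover of the WHITE case (same size, same red tab, a bystander beside the blue one), m: 0 shut. It must stay shut.
- jar: Empty amber glass jar, open at the top, 70 mm in diameter with a 60 mm neck, 85 mm tall, standing loose beside the cases; origin at the centre of its underside, z up. A bystander.
There are look-alikes about, which are no part of the job. Of the things shaped like the part that bears white_cover, the white one is meant.

How it is judged:
By the outcome, as a careful person would: the job done as asked, in the order asked, and still so for the second after the job is handed in, with the robot touching nothing.
It also fails if it takes over 32 s, if anything falls off the work surface, if the arm or the gripper's body presses on something with over 40 N, if the wrist force passes 120 N, or if a joint passes its speed limit or range.

### The arm

A 7-joint arm with a two-finger parallel gripper is mounted at the origin on the work surface. World frame = base frame: x ahead of the robot, y to its left, z up, the work surface at z = 0. Lengths are in mm, angles in rad, forces in N, time in s.
With the tool pointing down it reaches from about 425 to 875 mm from the base axis. Payload 4.7 kg.
Tool frame: the origin (TCP) lies midway between the tips of the shut fingers; the grasp point (between the pads) lies r.pinch_z behind it (r.pinch_z is the distance from the TCP to the grasp point, in mm); z points along the fingers, y is the line along which they close (so a half turn about z gives the same grasp; the last joint's range is limited). The gripper opens to 87 mm and grips with 3 to 60 N. Pads are 19 mm wide; open, the fingers measure 117 mm over their backs; the gripper's body (75 mm by 190 mm) begins 51 mm behind the grasp point.
Start: joints at [1.354, 0.321, -0.07, 1.45, 0.023, 1.371, -0.057], TCP at [148.669, -632.79, 222.587] pointing down, gripper open.
Joint ranges: [-2.86, 2.86], [-0.3, 2.09], [-1.38, 1.24], [0.06, 2.45], [-1.56, 4.7], [0.09, 2.05], [-2.69, 2.69]. Speed limits (rad/s): [2.57, 2.57, 3.14, 3.14, 3.14, 3.14, 3.14].

### API

Orientations are given as a unit quaternion [w, x, y, z].
In Python, from cell import r, eyes, sign_off gives the robot as it stands.
- The arm moves only by the tool drive_tool, never from a script. Its arguments are lists of equal length, an entry for each row: "dp": the shift along the world's x, y, z in m, a list of three; "yaw": the turn about the world's z in rad. In form: {"dp": [[x, y, z], ...], "yaw": [yaw, ...]}. A call has 1 to 10 rows; each row is the pose to reach, as a shift and turn from the pose commanded when the call began; what a row does not reach only later rows make up. A row lasts 1/8 s, in which the tool goes at most 62.5 mm and 10.7 degrees, less where a joint would pass 70% of its speed; a pose out of reach is approached as far as the arm can. A call with a gripper value outside its range is refused whole. "gripper" is the gripper's target within -1 to 1 (fully open at 1, half-way at 0, shut at -1), set as the call begins (left out, the last holds). The fingers move at their own pace and stop on an object; "grip_force" is the grip in N (left out, the last holds). Time passes only in rows, so rows that repeat a pose let the fingers close. It gives the time, the measured TCP pose, the force, the opening and the grip force at its end, in the units of the state.
- r.get_state(): the state, without advancing time (a new reading comes with each control period).
- eyes.get_image(name): name is "side" or "top"; returns a dict with "img" (420x560x3 uint8, red, green, blue), "camera_matrix" (3x3 intrinsics, pixels), "world_from_camera" (4x4, takes a point from camera to world coordinates). Camera axes: x right, y up, looking along -z (the intrinsics and any distortion apply to the point x, -y, -z); pixel columns grow to the right and rows downward; lengths in mm; the calibration is good to about 2 mm. A picture is of the moment at which its call begins. There is no depth.
- sign_off(): hands the job in; it is judged then, once.
The state is a dict: "clock": time; "joints": joint angles; "joint_velocities": joint speeds; "tau": joint torques, N m; "position": TCP position; "ee_rot": TCP orientation; "force": force on the tool from outside, world axes, zero at the start; "ft_torque": the same for the moment, N m; "grip_width": opening from 0.0 (shut) to 1.0 (fully open); "grip_force": force on a finger pad.
Only numpy, scipy, OpenCV 4.12 (cv2) and the standard library are available. Lean on these libraries where they do the work, as an engineer would, in place of code of your own. Each camera call takes 0.05 s, during which the arm holds its last target. There are 200 camera calls.

## Working session

There is one attempt and no reset: what is moved stays moved. The work goes in short steps, Python scripts to look and compute and a tool call to move; the robot and the scene stay as the last step left them, time stands still between calls to the robot, and variables do not carry over. Pictures are saved under pics/ and viewed, at most 10 in all, crops included, and the job is handed in when it is done.

Besides the shell and the picture viewer there is one more tool, called after "Call:" in YAML: its name, and indented under it one key for each argument. drive_tool: Moves the arm, as the interface text tells. Its arguments: {"type":"object","properties":{"dp":{"type":"array","items":{"type":"array","items":{"type":"number"}}},"yaw":{"type":"array","items":{"type":"number"}},"gripper":{"type":"number"},"grip_force":{"type":"number"}},"required":["dp","yaw"]}

```bash
mkdir -p pics
cat > h.py <<'E'
import numpy as np, cv2
from cell import r, eyes, sign_off
def snap(n,f=None):
    d=eyes.get_image(n)
    if f: cv2.imwrite('pics/'+f,d['img'][:,:,::-1])
    return d
def back(d,u,v,z):
    K=d['camera_matrix'];T=np.array(d['world_from_camera'])
    c=np.linalg.inv(K)@[u,v,1]; c=T[:3,:3]@[c[0],-c[1],-c[2]]
    o=T[:3,3]; return o+c*(z-o[2])/c[2]
def proj(d,p):
    T=np.array(d['world_from_camera']);c=T[:3,:3].T@(np.array(p)-T[:3,3])
    q=np.array(d['camera_matrix'])@[c[0],-c[1],-c[2]];return q[:2]/q[2]
E
python3 - <<'E'
from h import *
a=snap('top','t1.png');b=snap('side','s1.png')
s=r.get_state();print(s['position'],s['ee_rot'],s['grip_width'],s['clock'],r.pinch_z)
print([k for k in a],a['world_from_camera'],b['world_from_camera'])
E
```

```text
[ 148.53501654 -632.27855808  221.5764274 ] [-8.58239797e-04  9.93348282e-01  1.15145276e-01 -1.37328632e-04] 1.0046172351240903 0.1 18.700000000000003
['img', 'camera_matrix', 'world_from_camera'] [[-1.32099786e-02  9.97268059e-01 -7.26767779e-02  4.64907204e+02]
 [-9.99911398e-01 -1.30557321e-02  2.59702756e-03 -3.32108314e+01]
 [ 1.64108409e-03  7.27046453e-02  9.97352165e-01  1.12182732e+03]
 [ 0.00000000e+00  0.00000000e+00  0.00000000e+00  1.00000000e+00]] [[-9.88950381e-01  9.22415380e-02 -1.16054483e-01  4.06434166e+02]
 [-1.48162364e-01 -5.88555264e-01  7.94764503e-01  8.02897110e+02]
 [ 5.00582337e-03  8.03177564e-01  5.95718677e-01  7.02932849e+02]
 [ 0.00000000e+00  0.00000000e+00  0.00000000e+00  1.00000000e+00]]
```

View pics/t1.png

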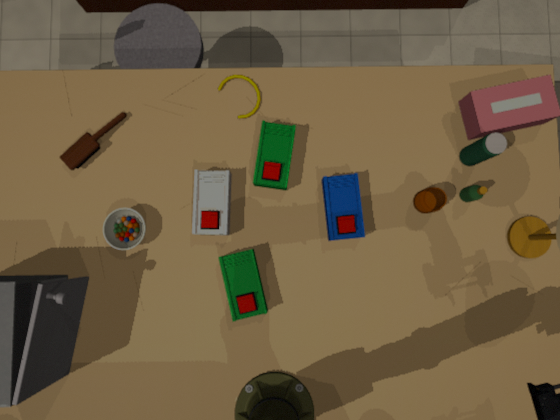

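View pics/s1.png

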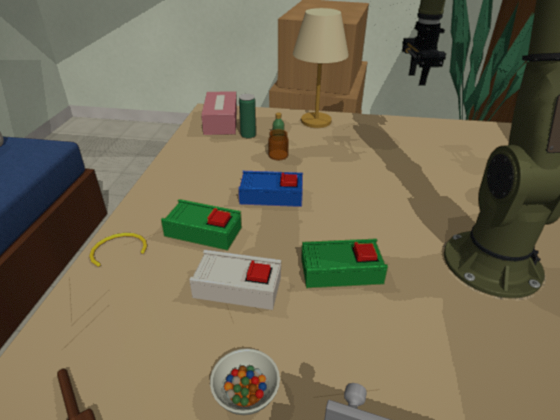

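Red-tab candidates in the top view: blue case (346,225), white case (210,219), and the green look-alikes (272,171) and (247,303). I choose blue at (346,225). The jar is at (428,201), clear to its right.

Run:
```python
from h import *
def m(d,lo,roi):
    im=d['img'].astype(int);R,G,B=im[...,0],im[...,1],im[...,2]
    k=(R>80)&(R>3*G)&(R>3*B) if lo=='r' else (B>50)&(B>1.6*R)&(B>1.5*G)
    o=np.zeros(k.shape,np.uint8);x0,x1,y0,y1=roi;o[y0:y1,x0:x1]=k[y0:y1,x0:x1];return o
a=snap('top');b=snap('side')
for d,roi,n in((a,(310,380,160,255),'top'),(b,(225,315,160,215),'side')):
    for c in 'rb':
        k=m(d,c,roi);p=np.argwhere(k)[:,::-1].astype(np.float32)
        rc=cv2.minAreaRect(p);bx=cv2.boxPoints(rc);z=69 if c=='r' else 51
        print(n,c,len(p),rc,'mean',p.mean(0),back(d,*p.mean(0),z).round(1));print(np.array([back(d,*q,z) for q in bx]).round(1)[:,:2].tolist())
im=a['img'][150:260,300:460,::-1]
im2=b['img'][150:220,225:325,::-1]
im=cv2.resize(im,(800,550),interpolation=cv2.INTER_CUBIC);cv2.imwrite('pics/c1.png',im)
cv2.imwrite('pics/c2.png',cv2.resize(im2,(800,560),interpolation=cv2.INTER_CUBIC))
```

```text
top r 260 ((345.92071533203125, 223.78656005859375), (16.343868255615234, 15.791709899902344), 83.6598129272461) mean [345.98077 223.81154] [ 521.  -202.4   69. ]
[[541.2, -178.9], [545.4, -221.8], [501.0, -225.6], [496.8, -182.7]]
top b 1926 ((342.8993225097656, 206.39419555664062), (63.50321960449219, 36.04552459716797), 83.2901611328125) mean [342.44653 203.51869] [ 578.6 -196.9   51. ]
[[654.0, -139.5], [664.6, -240.0], [488.0, -255.8], [477.7, -156.5]]
side r 181 ((259.0876770019531, 192.42361450195312), (15.300276756286621, 79.77503967285156), 66.27960968017578) mean [285.28177 181.69061] [ 527.4 -174.9   69. ]
[[684.3, -53.9], [515.3, -244.1], [489.4, -172.2], [653.6, 2.2]]
side b 1800 ((270.1820068359375, 188.03941345214844), (62.398685455322266, 33.248199462890625), 1.9091525077819824) mean [268.44888 189.32834] [ 572.1 -156.3   51. ]
[[639.8, -76.4], [674.3, -243.2], [488.7, -260.6], [474.5, -92.8]]
```

View pics/c1.png

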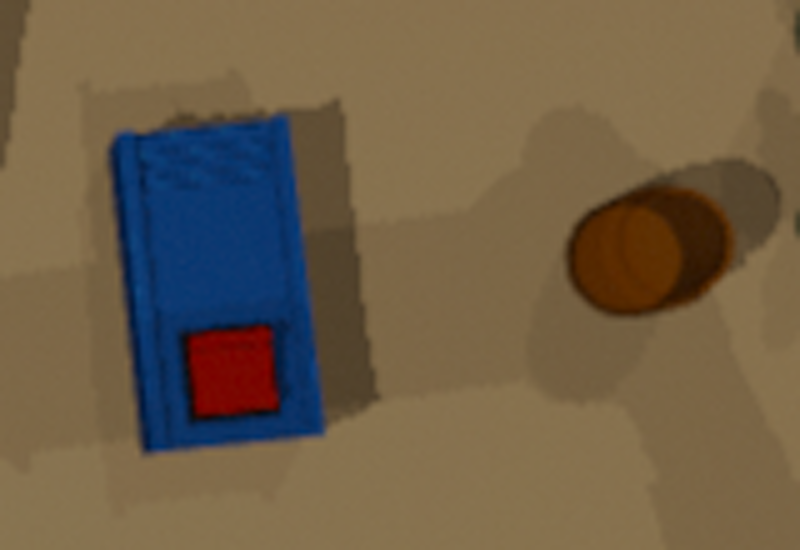

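View pics/c2.png

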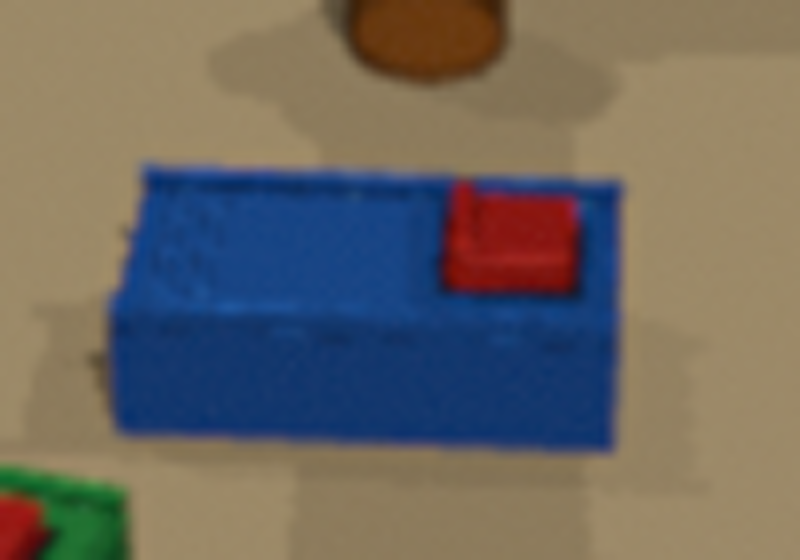

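Crop 1 confirms the choice: blue case with the red tab at about (346,224) in the full image, its ridge on the far side, turned about +5.5°. The jar is well to the right. Crop 2 shows the tab's flat top at about (290,179) in the full side image.

Run:
```python
from h import *
a=snap('top');b=snap('side')
print(back(b,290,179,65),proj(b,[517,-203,65]),proj(a,[517,-203,65]))
print('lamp',back(a,530,237,0),'jar',back(a,428,201,60))
```

```text
[ 516.77107681 -197.16547947   65.        ] [290.17434561 177.9075329 ] [345.99541599 225.33922115]
lamp [ 479.35309904 -746.31230985    0.        ] jar [ 581.56396921 -432.03449834   60.        ]
```

Call:
drive_tool:
  dp:
    - [0.035,0.045,0]
    - [0.075,0.085,0]
    - [0.11,0.13,0]
    - [0.15,0.17,0]
    - [0.19,0.215,0]
    - [0.225,0.26,0]
    - [0.265,0.3,0]
    - [0.3,0.345,0]
    - [0.34,0.39,0]
    - [0.374,0.43,0]
  yaw: [-0.014,-0.028,-0.042,-0.056,-0.07,-0.084,-0.098,-0.112,-0.126,-0.135]
  gripper: -1
  grip_force: 20

```text
clock: 1.55
position: [523.9, -200.8, 222.9]
ee_rot: [0.0, 0.999, 0.048, 0.0]
force: [0.7, -0.8, -0.3]
grip_width: 0.02
grip_force: 0.0
```

Call:
drive_tool:
  dp:
    - [-0.002,0,-0.04]
    - [-0.004,0,-0.08]
    - [-0.006,0,-0.12]
    - [-0.006,0,-0.145]
    - [-0.006,0,-0.145]
    - [-0.006,0,-0.145]
  yaw: [0,0,0,0,0,0]

```text
clock: 2.3
position: [517.6, -203.0, 78.8]
ee_rot: [0.0, 0.999, 0.048, 0.001]
force: [-0.0, 0.4, 1.2]
grip_width: 0.009
grip_force: 0.0
```

Run:
```python
from h import *
b=snap('side');a=snap('top');s=r.get_state();print(s['position'],s['force'],s['grip_width'])
f=lambda i:cv2.resize(i[:,:,::-1],(400,400),interpolation=cv2.INTER_CUBIC)
cv2.imwrite('pics/c3.png',np.hstack([f(b['img'][140:210,240:310]),f(a['img'][180:250,310:380])]))
```

```text
[ 517.87588285 -203.21843343   79.27133119] [ 0.69630869 -0.22258235  0.18905757] 0.00789192920641364
```

View pics/c3.png

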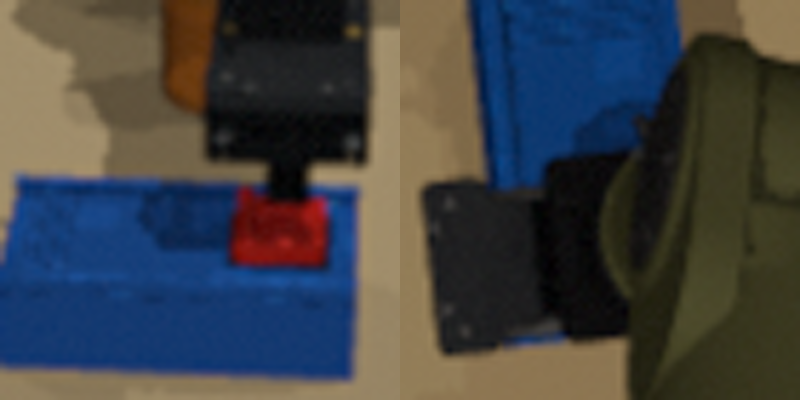

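The fingertips hang over the middle of the blue tab (side crop, about (290,174) in the full image). Pressing.

Call:
drive_tool:
  dp:
    - [0.001,0,-0.006]
    - [0.002,0,-0.011]
    - [0.002,0,-0.015]
    - [0.002,0,-0.018]
    - [0.002,0,-0.0205]
    - [0.002,0,-0.0205]
    - [0.002,0,-0.0205]
  yaw: [0,0,0,0,0,0,0]

```text
clock: 3.28
position: [518.9, -202.9, 57.7]
ee_rot: [0.0, 0.999, 0.048, 0.0]
force: [-2.3, 1.0, 6.2]
grip_width: 0.007
grip_force: 3.1
```

Depth is about 7 mm. I'll ease up 0.7 mm and slide along the axis.

Call:
drive_tool:
  dp:
    - [0.003,0.0003,0.0005]
    - [0.007,0.0007,0.0007]
    - [0.012,0.0011,0.0007]
    - [0.017,0.0016,0.0007]
    - [0.022,0.0021,0.0007]
    - [0.027,0.0026,0.0007]
    - [0.032,0.003,0.0007]
    - [0.032,0.003,0.0007]
  yaw: [0,0,0,0,0,0,0,0]

```text
clock: 4.28
position: [551.7, -199.9, 58.6]
ee_rot: [0.0, 0.999, 0.048, 0.001]
force: [0.4, -0.5, 5.6]
grip_width: 0.004
grip_force: 2.9
```

Call:
drive_tool:
  dp:
    - [0.006,0.0006,0]
    - [0.013,0.0012,0]
    - [0.02,0.0019,0]
    - [0.027,0.0025,0]
    - [0.034,0.0032,0]
    - [0.041,0.0039,0]
    - [0.048,0.0045,0]
    - [0.053,0.005,0]
  yaw: [0,0,0,0,0,0,0,0]

```text
clock: 5.28
position: [604.1, -195.2, 58.4]
ee_rot: [0.0, 0.999, 0.048, 0.0]
force: [-2.6, 0.2, 6.3]
grip_width: 0.005
grip_force: 2.9
```

Run:
```python
from h import *
b=snap('side');a=snap('top');s=r.get_state();print(s['position'],s['force'])
f=lambda i:cv2.resize(i[:,:,::-1],(400,400),interpolation=cv2.INTER_CUBIC)
cv2.imwrite('pics/c4.png',np.hstack([f(b['img'][130:230,215:315]),f(a['img'][140:260,280:400])]))
```

```text
[ 604.79298946 -195.15226007   58.61763757] [ 0.01360517 -0.23723926  5.65522622]
```

View pics/c4.png

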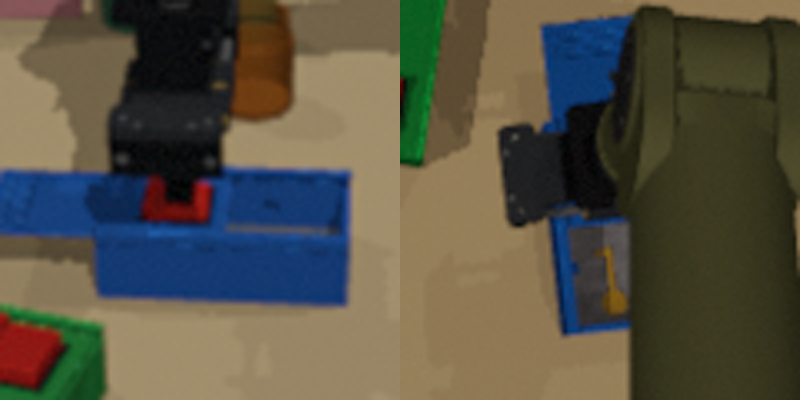

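The cover is riding out with the tab still down and the key is visible inside. I'll push gently on to the stop.

Call:
drive_tool:
  dp:
    - [0.003,0.0003,0]
    - [0.006,0.0006,0]
    - [0.008,0.0008,0]
    - [0.01,0.001,0]
    - [0.01,0.001,0]
  yaw: [0,0,0,0,0]

```text
clock: 6.0
position: [612.7, -194.5, 58.0]
ee_rot: [0.0, 0.999, 0.048, -0.001]
force: [-4.0, -1.5, 6.0]
grip_width: 0.006
grip_force: 3.0
```

Call:
drive_tool:
  dp:
    - [0.002,0.0002,0]
    - [0.004,0.0004,0]
    - [0.006,0.0006,0]
    - [0.006,0.0006,0]
  yaw: [0,0,0,0]

```text
clock: 6.5
position: [614.2, -194.3, 57.3]
ee_rot: [0.0, 0.999, 0.047, -0.006]
force: [-13.6, 0.5, 12.0]
grip_width: 0.006
grip_force: 8.9
```

The force rose and the tool stalled, so the cover is at its stop. I'll lift straight off.

Call:
drive_tool:
  dp:
    - [0,0,0.004]
    - [0,0,0.01]
    - [0,0,0.025]
    - [0,0,0.06]
    - [-0.02,0.02,0.1]
    - [-0.06,0.06,0.15]
    - [-0.1,0.11,0.16]
    - [-0.1,0.16,0.16]
    - [-0.1,0.2,0.16]
    - [-0.1,0.2,0.16]
  yaw: [0,0,0,0,0,0,0,0,0,0]

```text
clock: 7.75
position: [519.9, 11.5, 218.8]
ee_rot: [-0.0, 0.999, 0.052, 0.001]
force: [-0.1, -0.2, -0.3]
grip_width: 0.01
grip_force: 0.0
```

Run:
```python
from h import *
b=snap('side');a=snap('top','t5.png');s=r.get_state();print(s['position'],s['force'],s['clock'])
im=a['img'].astype(int);k=(im[...,0]>80)&(im[...,0]>3*im[...,1])&(im[...,0]>3*im[...,2])
k[:,:310]=0;k[:,380:]=0;k[:150]=0;k[260:]=0
p=np.argwhere(k)[:,::-1].mean(0);print(len(np.argwhere(k)),p,back(a,*p,69))
```

```text
[520.00245173   6.74381506 218.05434314] [-0.37581877 -1.14132364  0.59467977] 7.85
238 [342.40756303 191.59663866] [ 609.56169229 -194.80407487   69.        ]
```

View pics/t5.png

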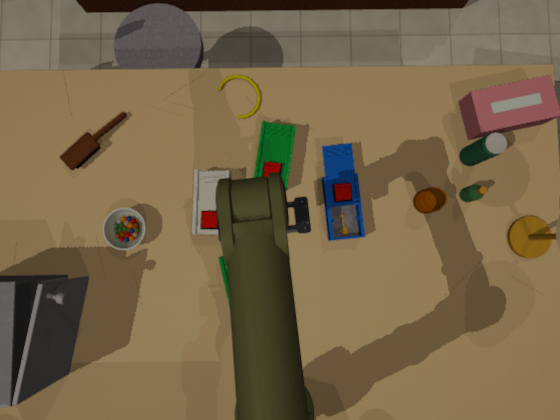

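The blue tab moved from (346,224) to (342,192), about 89 mm, and the cover stopped against its end. The white case looks shut, the jar is standing, and the arm is clear.

```bash
python3 -c "from h import *; print(sign_off())"
```

```text
the job is handed in; nothing more can be done
None
```

The blue case is open to its stop: the tab was held down throughout and the cover moved about 89 mm by camera. The white case is shut, the jar is standing, and the job was handed in at about 7.9 s.

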